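Load a brake pad on the sloped spring rest

ROBOT

A 7-joint arm with a two-finger parallel gripper is mounted at the origin on the work surface. World frame = base frame: x ahead of the robot, y to its left, z up, the work surface at z = 0. Lengths are in mm, angles in rad, forces in N, time in s.
With the tool pointing down it reaches from about 425 to 950 mm from the base axis. Payload 4.7 kg.
Tool frame: the origin (TCP) lies on the centre line of the jaws, within the pads' length; the fingertips stand 8 mm ahead of it and the grasp point (between the pads) lies 11 mm behind it; z points along the fingers, y is the line along which they close (so a half turn about z gives the same grasp; the last joint's range is limited). The gripper opens to 85 mm and grips with 20 to 120 N. Pads are 22 mm wide; open, the fingers measure 114 mm over their backs; the gripper's body (76 mm by 85 mm) begins 54 mm behind the grasp point. The pads swing forward as they close: fully open they stand 13 mm farther back than shut.
Start: joints at [-1.22, 0.469, -0.049, 1.532, 0.024, 1.141, -0.082], TCP at [250.207, 626.935, 206.435] pointing down, gripper open.
Joint ranges: [-2.59, 2.59], [-0.33, 1.99], [-1.39, 1.29], [0.1, 2.45], [-1.04, 4.18], [0.21, 1.99], [-2.66, 2.66]. Speed limits (rad/s): [2.57, 2.57, 3.14, 3.14, 3.14, 3.14, 3.14].

INTERFACE

Orientations are given as a unit quaternion [w, x, y, z].
In Python, from station import bot gives the robot as it stands.
- The arm moves only by the tool drive_tool, never from a script. Its argument "series" is a list of rows, each a list of 3 entries, a list of its own where there are three numbers: the shift along the tool's x, y, z in cm, then the turn, a rotation vector about the tool's x, y, z in rad, then the opening, from 0 (shut) to 1 (fully open). In form: [[[dx, dy, dz], [rx, ry, rz], jaw], ...]. A call has 1 to 10 rows; each row is the pose to reach, as a shift and turn from the pose commanded when the call began, along the tool's axes at that moment; what a row does not reach only later rows make up. A row lasts 1/10 s, in which the tool goes at most 50 mm and 8.59 degrees, less where a joint would pass 70% of its speed; a pose out of reach is approached as far as the arm can. A call with a gripper value outside its range is refused whole. The fingers move at their own pace and stop on an object; "newtons" is the grip in N (left out, the last holds). Time passes only in rows, so rows that repeat a pose let the fingers close. It gives the time, the measured TCP pose, the force, the opening and the grip force at its end, in the units of the state.
- bot.get_obs(): the state, without advancing time (a new reading comes with each control period).
- bot.camera(name): name is "scene" or "top"; returns a dict with "pixels" (400x640x3 uint8, red, green, blue), "mtx" (3x3 intrinsics, pixels), "xyz" and "orientation" of the camera in the world. Camera axes: x right, y down, z forward; pixel columns grow to the right and rows downward; lengths in mm; the calibration is good to about 2 mm. A picture is of the moment at which its call begins. There is no depth.
- bot.finish_job(): hands the job in; it is judged then, once.
The state is a dict: "t": time; "joint_pos": joint angles; "joint_vel": joint speeds; "tau": joint torques, N m; "ee_pos": TCP position; "orientation": TCP orientation; "contact_force": force on the tool from outside, world axes, zero at the start; "wrist_torque": the same for the moment, N m; "width": finger opening in mm; "grasp_force": force on a finger pad.
Only numpy, scipy, OpenCV 4.12 (cv2) and the standard library are available. Lean on these libraries where they do the work, as an engineer would, in place of code of your own. Each camera call takes 0.05 s, during which the arm holds its last target. There are 200 camera calls.

TASK

Load the longer of the two brake pads on the narrow sloped rest, friction block up: push the spring stop back with the pad's lower end, press the pad down flat on the bed behind the top lip, centred and square, and leave it there clamped between the stop and the lip. Leave the other things on the counter where they are.

Things in the scene. Friction and masses are not known exactly. Their poses are not given: they have to be found in the camera images.
- long_pad: The longer brake pad, to be loaded. Underneath, a dark steel backing plate 8 mm thick, 150 x 58 mm, its last 13 mm at each end an ear 30 mm wide. On top a grey friction block 114 x 58 x 14 mm, grooved across the middle: 22 mm thick in all, 0.45 kg. Starts flat, block up, left or right of the rest. Origin: centre of underside; x along length, y across width, z up through the block. Both ends alike.
- short_pad: The shorter brake pad, same section, 114 mm long over the ears (friction block 78 mm long). Too short for the rest: leave it. Same axes.
- bed: Sloped bed of the rest, fixed: a flat steel bar 30 mm wide rising 28 degrees away from the robot, on two posts over a base plate; free for fingers on both sides. Origin: on its top face, 115 mm above the counter, where the loaded pad's origin belongs; x up the slope along the bed, y across, z square out of the face. The long pad lies along x between the spring stop (lower end) and the lip (upper end).
- lip (a point): Middle of the top inner edge of the fixed lip across the bed's upper end, at x = +75 mm, z = 8 mm of the bed. The lip is 8 mm high, 14 mm thick, 30 mm wide. With the stop out only 142 mm are free between stop and lip: bring the pad in above the lip, parallel to the bed, push the stop down the slope with the pad's lower end until the upper end clears the lip, then press the pad down.
- stop (a joint): How far the spring stop is pushed down the slope, in m: 0 fully out, about 0.008 with the pad clamped, 0.022 at its limit. It needs about 6 N to start, 10 N at 0.008 and 12 N at 0.014. Its bare steel face holds the pad end by friction, so the pad does not sink to the bed by its own weight: press it down (about 10 to 18 N) until it bears.
- stop_face (a point): Centre of the spring stop's flat face, which looks up the slope; at x = -67 mm of the bed when fully out, 14 mm above the bed. The stop is a dark steel block 30 mm wide and 10 mm thick, from 1 to 28 mm above the bed; behind it a rod with a coil spring runs through a bracket just as high.
- drift: Bystander: round copper drift, 130 mm long, 20 mm diameter, lying on the counter. Origin: middle of its underside.
- weight: Bystander: square iron weight, 60 x 60 x 35 mm with a small knob on top, 57 mm high in all. Origin: centre of its underside.
- bin: Bystander, fixed: grey parts bin 150 x 170 x 90 mm, with a steel funnel seated in it (124 mm mouth, top 165 mm above the counter). Origin: centre of its underside.
There are look-alikes about, which are no part of the job. Leave any blue or red look-alike of the long_pad alone.

How it is judged:
By the outcome, as a careful person would: the job done as asked, in the order asked, and still so for the second after the job is handed in, with the robot touching nothing.
It also fails if it takes over 45 s, if anything falls off the work surface, if the arm or the gripper's body presses on something with over 40 N, if the wrist force passes 120 N, or if a joint passes its speed limit or range.

## Working session

There is one attempt and no reset: what is moved stays moved. The work goes in short steps, Python scripts to look and compute and a tool call to move; the robot and the scene stay as the last step left them, time stands still between calls to the robot, and variables do not carry over. Pictures are saved under pics/ and viewed, at most 10 in all, crops included, and the job is handed in when it is done.

Besides the shell and the picture viewer there is one more tool, called after "Call:" as name([rows], argument=value, ...), one row to a line, values as JSON. drive_tool: Moves the arm, as the interface text tells. Its arguments: {"type":"object","properties":{"series":{"type":"array","items":{"type":"array"}},"newtons":{"type":"number"}},"required":["series"]}

```bash
mkdir -p pics; ls
cat > h.py <<'E'
import numpy as np, cv2, json
from scipy.spatial.transform import Rotation as R
from station import bot
def rot(q): return R.from_quat([q[1],q[2],q[3],q[0]])
def snap(n,f):
    c=bot.camera(n); cv2.imwrite('pics/'+f,c['pixels'][:,:,::-1])
    json.dump({k:np.array(c[k]).tolist() for k in('mtx','xyz','orientation')},open(n+'.json','w')); return c
def cam(n): return {k:np.array(v) for k,v in json.load(open(n+'.json')).items()}
def ray(n,u,v):
    c=cam(n); return c['xyz'], rot(c['orientation']).apply(np.linalg.solve(c['mtx'],[u,v,1]))
def atz(n,u,v,z):
    o,d=ray(n,u,v); return o+d*(z-o[2])/d[2]
def proj(n,p):
    c=cam(n); q=rot(c['orientation']).inv().apply(np.array(p)-c['xyz']); w=c['mtx']@q.T if q.ndim==1 else c['mtx']@q.T
    return (w[:2]/w[2]).T
E
python3 - <<'E'
from h import *
for n in('scene','top'):
    c=snap(n,n+'0.png'); print(n,c['xyz'],c['orientation'],c['mtx'])
o=bot.get_obs(); print(o)
E
```

```text
pics
scene [1335.62165323 -475.76313375  743.68772618] [-0.40520009  0.75934488  0.44703202 -0.24366085] [[421.44159938   0.         313.16276064]
 [  0.         421.44159938 199.78791335]
 [  0.           0.           1.        ]]
top [ 344.45219267  -26.83786882 1084.36729728] [ 0.0624801  -0.70148831  0.70686869 -0.0659321 ] [[364.467486     0.         317.57327931]
 [  0.         364.467486   199.62563646]
 [  0.           0.           1.        ]]
{'t': 0.1, 'joint_pos': array([-1.21990315,  0.46939077, -0.04858222,  1.53356431,  0.02411171,
        1.14100906, -0.08230788]), 'joint_vel': array([ 0.00021648, -0.00068111, -0.00106728, -0.00404831,  0.0006563 ,
       -0.00138224, -0.00053774]), 'tau': array([ 1.69357532e-03, -5.11513674e+01, -4.62932198e-02, -2.38390732e+01,
        1.08470453e-02,  4.37353257e-03, -1.59391101e-05]), 'ee_pos': array([250.03061258, 626.37420477, 205.45045128]), 'orientation': array([-1.29807639e-04,  1.88750180e-01,  9.82024731e-01, -8.83283969e-04]), 'contact_force': array([-0.23677128,  0.4742854 ,  0.33592435]), 'wrist_torque': array([-0.00894172,  0.01475005,  0.01428258]), 'grasp_force': 0.0, 'width': 85.25588422041484}
```

View pics/top0.png

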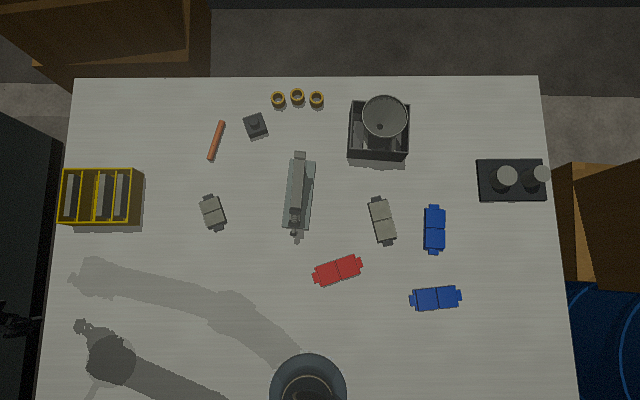

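View pics/scene0.png

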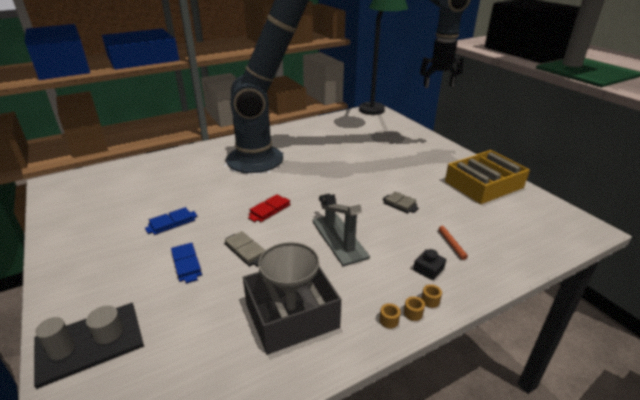

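The top view shows two grey pads, at (382,221) and (212,212). There are also look-alikes: red at (338,270), blue at (434,230) and (436,298). The pad at (382,221) is grey and visibly longer than the one at (212,212), so it fits the description of the long pad. The rest is at about (298,195), low end towards the robot. I'll confirm in an enlarged crop.

Run:
```python
from h import *
im=cv2.imread('pics/top0.png')
a=cv2.resize(im[140:255,270:410],None,fx=5,fy=5,interpolation=cv2.INTER_CUBIC)
cv2.imwrite('pics/c1.png',cv2.convertScaleAbs(a,alpha=1.5))
im=cv2.imread('pics/scene0.png')
a=cv2.resize(im[180:280,210:390],None,fx=4.4,fy=4.4,interpolation=cv2.INTER_CUBIC)
cv2.imwrite('pics/c2.png',cv2.convertScaleAbs(a,alpha=1.5))
```

```text
(no output)
```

View pics/c1.png

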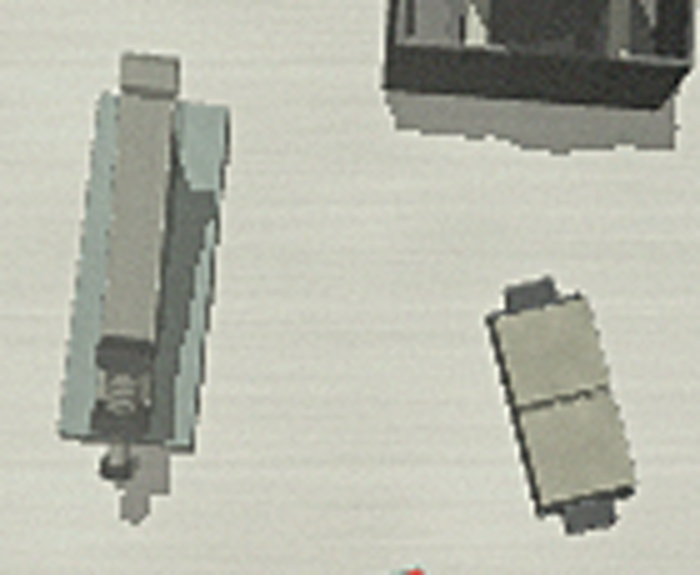

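View pics/c2.png

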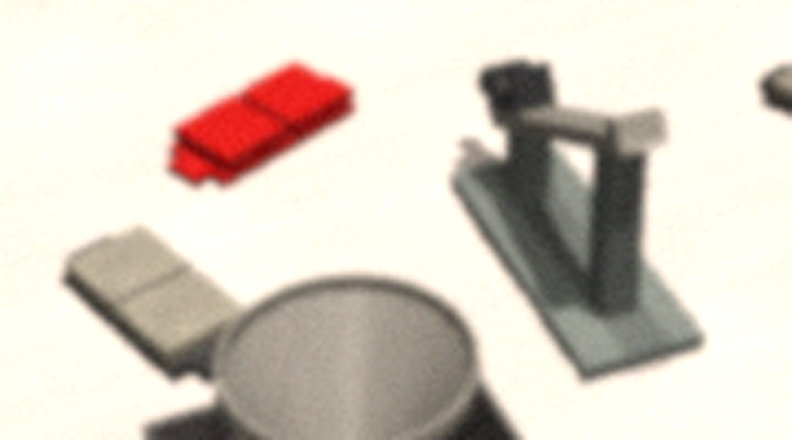

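The crop c1 shows the long pad with both ears: block corners (497,318), (582,297), (632,490), (543,503). The lip's inner edge runs (121,94)–(179,97), and the top of the stop face (100,341)–(154,341). Crop c2 confirms the pad is grey and block up, with the bed rising away from the robot.

```bash
cat > fit.py <<'E'
from h import *
from scipy.optimize import least_squares
def T(p,pts): # p=x,y,yaw
    return R.from_euler('z',p[2]).apply(pts)+[p[0],p[1],0]
def fit(pts,obs,x0,n='top'):
    r=least_squares(lambda p:(proj(n,T(p,pts))-obs).ravel(),x0,x_scale=[100,100,1]); return r.x,r.fun.reshape(-1,2)
S=R.from_euler('y',-28,degrees=True)
def bedpts(b): return S.apply(b)+[0,0,115]
E
python3 - <<'E'
from fit import *
up=lambda c,x0,y0,s:(np.array(c,float)+.5)/s-.5+[x0,y0]
o=up([(497,318),(582,297),(632,490),(543,503)],270,140,5)
P=np.array([(57,29,22),(57,-29,22),(-57,-29,22),(-57,29,22)],float)
print('pad',*fit(P,o,[500,-200,.2]))
g=[atz('top',u,v,22) for u,v in o]; print(np.linalg.norm(g[0]-g[3]),np.linalg.norm(g[0]-g[1]))
o=up([(121,94),(179,97),(121,55),(180,57),(100,341),(154,341)],270,140,5)
P=bedpts(np.array([(75,15,8),(75,-15,8),(89,15,8),(89,-15,8),(-67,15,28),(-67,-15,28)],float))
b,f=fit(P,o,[550,0,0]);print('bed',b,f)
# predicted scene px in crop c2 coordinates
Q=proj('scene',T(b,P)); print((Q-[210,180])*4.4)
p=fit(np.array([(57,29,22),(57,-29,22),(-57,-29,22),(-57,29,22)],float),up([(497,318),(582,297),(632,490),(543,503)],270,140,5),[500,-200,.2])[0]
print((proj('scene',T(p,np.array([(57,29,22),(57,-29,22),(-57,-29,22),(-57,29,22)],float)))-[210,180])*4.4)
E
```

```text
pad [ 4.78132343e+02 -2.22298266e+02  2.04947972e-01] [[-0.90410921 -0.03161021]
 [ 1.08847091  0.11102562]
 [ 0.67676373 -0.85835931]
 [-0.85335255  0.7629171 ]]
111.72334931335192 52.35337944704941
bed [ 5.69023552e+02  2.14522095e+01 -1.05697586e-01] [[ 0.02307606 -2.43084216]
 [-0.28941534 -1.95197309]
 [ 0.38663403  0.12862267]
 [-0.0758662   0.81003275]
 [-0.12866175  1.1799312 ]
 [ 0.08393521  2.25453638]]
[[648.44133637 109.76014589]
 [600.4490215  121.82857461]
 [659.46814264 111.48883565]
 [610.95865232 123.72953962]
 [544.81447043  63.58261701]
 [501.38000408  73.91139115]]
[[242.64198768 309.36511406]
 [160.5339948  352.22801825]
 [ 59.43213982 258.9028123 ]
 [139.16829878 221.14474206]]
```

Run:
```python
from fit import *
up=lambda c,x0,y0,s:(np.array(c,float)+.5)/s-.5+[x0,y0]
o=up([(121,94),(179,97),(121,55),(180,57),(100,341),(154,341)],270,140,5)
P=bedpts(np.array([(75,15,0),(75,-15,0),(89,15,8),(89,-15,8),(-67,15,1),(-67,-15,1)],float))
b,f=fit(P,o,[550,0,0]);print('bed',b,f)
# joint fit with scene: lip top outer/inner corners in c2
o2=up([(609,150),(668,144),(662,110),(612,118)],210,180,4.4)
P2=bedpts(np.array([(89,-15,0),(89,15,0),(89,15,8),(89,-15,8)],float))
print((proj('scene',T(b,P2))-o2))
# drive-relevant
for z in(0,22): print(proj('top',[b[0],b[1],115]))
```

```text
bed [ 5.65636412e+02  2.28853282e+01 -1.17123512e-01] [[ 0.08274179 -1.79471062]
 [-0.32552648 -1.2000956 ]
 [ 0.16750287  1.33762634]
 [-0.30221366  2.14474411]
 [ 0.23495939 -0.84853834]
 [ 0.16027139  0.31979413]]
[[ 0.79196589 -3.1900588 ]
 [-1.5683242  -4.54664751]
 [-0.75976794 -0.00515528]
 [-0.46080294  0.87058261]]
[297.19060758 184.26748071]
[297.19060758 184.26748071]
```

Run:
```python
from fit import *
up=lambda c,x0,y0,s:(np.array(c,float)+.5)/s-.5+[x0,y0]
o=up([(121,84),(179,87),(121,54),(180,57),(100,341),(154,341)],270,140,5)
P=bedpts(np.array([(75,15,8),(75,-15,8),(89,15,8),(89,-15,8),(-67,15,1),(-67,-15,1)],float))
b,f=fit(P,o,[550,0,0]);print('bed',b,f)
o2=up([(609,150),(668,144),(662,110),(612,118)],210,180,4.4)
P2=bedpts(np.array([(89,-15,0),(89,15,0),(89,15,8),(89,-15,8)],float))
print((proj('scene',T(b,P2))-o2))
```

```text
bed [ 5.68104353e+02  2.26298489e+01 -1.17163717e-01] [[-0.14714887 -0.12851134]
 [-0.47218065  0.4752803 ]
 [ 0.26923044  0.63685958]
 [-0.20578061  1.24341091]
 [ 0.33117303 -1.72592983]
 [ 0.25173523 -0.558094  ]]
[[ 1.25630976e+00 -2.64979383e+00]
 [-1.08742836e+00 -4.01604570e+00]
 [-2.79381134e-01  5.20026175e-01]
 [ 2.98227609e-03  1.40534079e+00]]
```

```bash
cat > mv.py <<'E'
from fit import *
def ori(yaw_y,tilt=0):
    """tool y at world angle yaw_y (deg), tool z tilted 'tilt' deg from down towards x-forward, about tool y"""
    y=np.array([np.cos(np.radians(yaw_y)),np.sin(np.radians(yaw_y)),0])
    f=np.cross(y,[0,0,1]); f=f*np.sign(f[0])  # forward direction
    z=np.sin(np.radians(tilt))*f+np.array([0,0,-np.cos(np.radians(tilt))])
    return R.from_matrix(np.stack([np.cross(y,z),y,z],1))
def rel(p,Rt,p0=None,R0=None):
    o=bot.get_obs(); p0=o['ee_pos'] if p0 is None else p0; R0=rot(o['orientation']) if R0 is None else R0
    d=R0.inv().apply(np.array(p)-p0)/10; r=(R0.inv()*Rt).as_rotvec()
    print('shift',d.round(2),'turn',r.round(3),'obs',o['t'],o['ee_pos'].round(1),o['contact_force'].round(1),o['width'].round(1),o['grasp_force']); return d,r
E
python3 - <<'E'
from mv import *
rel([520,300,260],ori(-5.05))
rel([478,-222,120],ori(-78.3))
E
```

```text
Traceback (most recent call last):
  File "mv.py", line 11, in rel
    print('shift',d.round(2),'turn',r.round(3),'obs',o['t'],o['ee_pos'].round(1),o['contact_force'].round(1),o['width'].round(1),o['grasp_force']); return d,r
                                                                                                             ^^^^^^^^^^^^^^^^
AttributeError: 'float' object has no attribute 'round'
```

```bash
sed -i "s/o\['width'\].round(1)/round(o['width'],1)/" mv.py
python3 - <<'E'
from mv import *
rel([520,300,260],ori(-5.05))
rel([478,-222,120],ori(-78.3))
E
```

```text
shift [-37.17 -20.31  -5.42] turn [-1.000e-03  1.000e-03  1.279e+00] obs 0.1 [250.  626.4 205.5] [-0.2  0.5  0.3] 85.3 0.0
shift [-52.62 -70.33   8.67] turn [-1.000e-03  2.000e-03  2.558e+00] obs 0.1 [250.  626.4 205.5] [-0.2  0.5  0.3] 85.3 0.0
```

Call:
drive_tool([
  [[-37.2, -20.3, -5.5], [0, 0, 1.28], 1],
  [[-37.2, -20.3, -5.5], [0, 0, 1.28], 1],
  [[-37.2, -20.3, -5.5], [0, 0, 1.28], 1],
  [[-37.2, -20.3, -5.5], [0, 0, 1.28], 1],
  [[-37.2, -20.3, -5.5], [0, 0, 1.28], 1],
  [[-37.2, -20.3, -5.5], [0, 0, 1.28], 1],
  [[-37.2, -20.3, -5.5], [0, 0, 1.28], 1],
  [[-50, -52, -5.5], [0, 0, 2.1], 1],
  [[-52.6, -70.3, -5.5], [0, 0, 2.55], 1],
  [[-52.6, -70.3, -5.5], [0, 0, 2.55], 1],
], newtons=60)

```text
t: 1.1
ee_pos: [477.6, 207.7, 253.9]
orientation: [-0.0, 0.809, 0.587, -0.0]
contact_force: [1.5, 0.4, 0.3]
width: 85.6
grasp_force: 0.0
```

Run:
```python
from mv import *
rel([478,-222,120],ori(-78.3))
```

```text
shift [-40.82  13.38  13.41] turn [-0.000e+00  1.000e-03  1.051e+00] obs 1.1 [477.6 207.7 253.9] [1.5 0.4 0.3] 85.6 0.0
```

Call:
drive_tool([
  [[-40.8, 13.4, 0], [0, 0, 1.05], 1],
  [[-40.8, 13.4, 0], [0, 0, 1.05], 1],
  [[-40.8, 13.4, 0], [0, 0, 1.05], 1],
  [[-40.8, 13.4, 0], [0, 0, 1.05], 1],
  [[-40.8, 13.4, 0], [0, 0, 1.05], 1],
  [[-40.8, 13.4, 0], [0, 0, 1.05], 1],
  [[-40.8, 13.4, 0], [0, 0, 1.05], 1],
  [[-40.8, 13.4, 7], [0, 0, 1.05], 1],
  [[-40.8, 13.4, 13], [0, 0, 1.05], 1],
  [[-40.8, 13.4, 13], [0, 0, 1.05], 1],
])

```text
t: 2.1
ee_pos: [481.5, -218.6, 128.3]
orientation: [0.0, 0.994, 0.105, 0.001]
contact_force: [0.9, 0.8, 0.4]
width: 85.1
grasp_force: 0.0
```

Run:
```python
from mv import *
rel([478,-222,60],ori(-78.3))
c=snap('top','top1.png'); s=snap('scene','s1.png')
a=cv2.imread('pics/top1.png'); b=cv2.imread('pics/s1.png')
A=cv2.resize(a[130:270,270:410],(560,560),interpolation=cv2.INTER_CUBIC)
cv2.imwrite('pics/c3.png',cv2.convertScaleAbs(A,alpha=1.5))
```

```text
shift [-0.43  0.25  6.83] turn [ 0.001 -0.002  0.007] obs 2.1 [ 481.5 -218.6  128.3] [0.9 0.8 0.4] 85.1 0.0
```

View pics/c3.png

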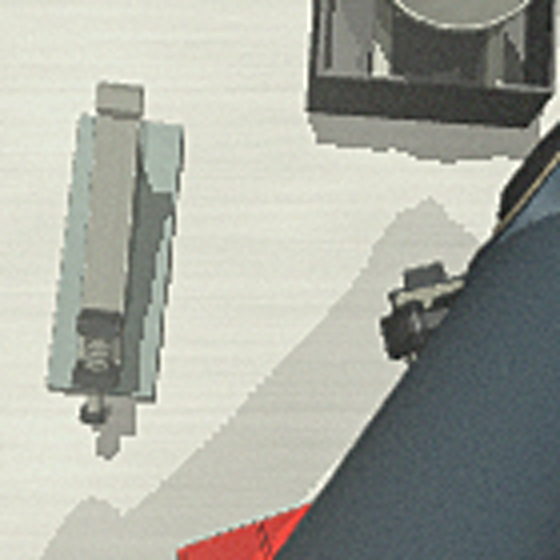

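Picture c3 shows the left finger just left of the pad at about (402,330), with the jaws straddling it and the rest unoccluded. I'm descending.

Call:
drive_tool([
  [[0, 0, 5], [0, 0, 0], 1],
  [[0, 0, 7], [0, 0, 0], 1],
  [[0, 0, 7], [0, 0, 0], 1],
  [[0, 0, 7], [0, 0, 0], 1],
])

```text
t: 2.6
ee_pos: [482.7, -217.0, 61.1]
orientation: [0.0, 0.994, 0.106, 0.001]
contact_force: [0.3, -0.4, 0.2]
width: 85.4
grasp_force: 0.0
```

Run:
```python
from mv import *
rel([478,-222,14],ori(-78.3))
```

```text
shift [-0.58  0.38  4.71] turn [ 0.001 -0.002  0.009] obs 2.6 [ 482.7 -217.    61.1] [ 0.3 -0.4  0.2] 85.4 0.0
```

Call:
drive_tool([
  [[-0.6, 0.4, 2.5], [0, 0, 0.01], 1],
  [[-0.6, 0.4, 4.5], [0, 0, 0.01], 1],
  [[-0.6, 0.4, 4.7], [0, 0, 0.01], 1],
  [[-0.6, 0.4, 4.7], [0, 0, 0.01], 1],
])

```text
t: 3.0
ee_pos: [477.7, -222.5, 14.1]
orientation: [0.0, 0.995, 0.101, 0.001]
contact_force: [0.0, -0.7, 0.9]
width: 85.7
grasp_force: 0.0
```

Call:
drive_tool([
  [[0, 0, 0], [0, 0, 0], 0.5],
  [[0, 0, 0], [0, 0, 0], 0.5],
  [[0, 0, 0], [0, 0, 0], 0.5],
  [[0, 0, 0], [0, 0, 0], 0.5],
  [[0, 0, 0], [0, 0, 0], 0.5],
  [[0, 0, 0], [0, 0, 0], 0.5],
], newtons=80)

```text
t: 3.6
ee_pos: [476.3, -222.4, 12.5]
orientation: [-0.0, 0.995, 0.101, -0.0]
contact_force: [-0.1, 0.7, 0.6]
width: 42.7
grasp_force: 0.0
```

Run:
```python
from mv import *
s=snap('scene','s2.png');snap('top','top2.png')
b=cv2.imread('pics/s2.png'); t=cv2.imread('pics/top2.png')
A=cv2.resize(b[160:290,180:340],(640,520),interpolation=cv2.INTER_CUBIC)
cv2.imwrite('pics/c4.png',cv2.convertScaleAbs(A,alpha=1.5))
```

```text
(no output)
```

View pics/c4.png

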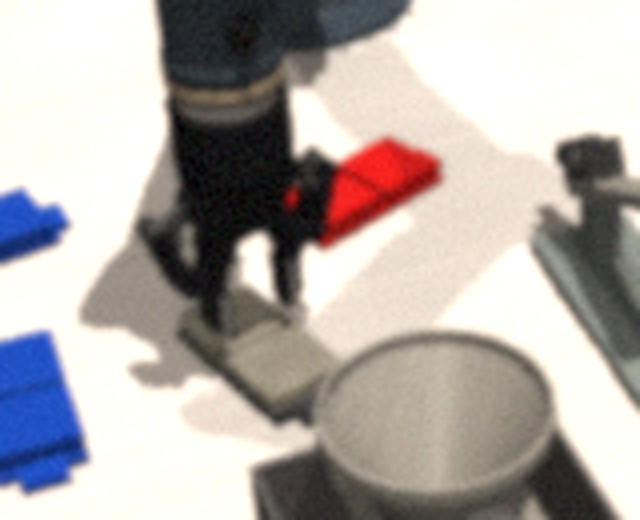

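Run:
```python
from mv import *
for u,v in((215,330),(290,320)):
    print(atz('scene',180+u/4,160+v/4,22), atz('scene',180+u/4,160+v/4,10))
# groove ends, corners
for u,v in((225,360),(290,322),(180,330),(275,415),(340,365),(236,288)):
    print(u,v,atz('scene',180+u/4,160+v/4,22))
o=bot.get_obs();print(o['ee_pos'],o['contact_force'],o['wrist_torque'],o['grasp_force'],o['width'])
a=rot(o['orientation']).as_matrix(); print(a)
for s in(-21,21):print((proj('scene',o['ee_pos']+a[:,1]*s+a[:,2]*8)-[180,160])*4)
```

```text
[ 456.8459111  -243.28892108   22.        ] [ 442.23390022 -239.42341187   10.        ]
[ 471.67619475 -195.17742784   22.        ] [ 457.31077723 -190.51193562   10.        ]
225 360 [ 489.60244289 -248.20454775   22.        ]
290 322 [ 473.67895317 -195.98440534   22.        ]
180 330 [ 445.27182903 -263.88612176   22.        ]
275 415 [ 555.72039929 -239.18446461   22.        ]
340 365 [ 531.33036053 -184.14194631   22.        ]
236 288 [ 420.29753342 -214.72593179   22.        ]
[ 476.30096424 -222.38520217   12.3998717 ] [0.16504629 0.44975165 0.89125284] [ 0.01922192 -0.02265398  0.02361869] 0.0 42.54461064698493
[[ 9.79707675e-01  2.00431642e-01 -1.67261279e-04]
 [ 2.00431660e-01 -9.79707681e-01  9.94973264e-05]
 [-1.43924748e-04 -1.31002750e-04 -9.99999981e-01]]
[283.40435524 343.48020673]
[230.57258476 369.95877456]
```

Run:
```python
from mv import *
def tri(a,b):
    (o1,d1),(o2,d2)=ray('top',*a),ray('scene',*b)
    s=np.linalg.lstsq(np.stack([d1,-d2],1),o2-o1,rcond=None)[0]
    p,q=o1+s[0]*d1,o2+s[1]*d2; return ((p+q)/2).round(1),np.linalg.norm(p-q).round(1)
up=lambda c,s,x,y:((c[0]+.5)/s-.5+x,(c[1]+.5)/s-.5+y)
T1=lambda *c:up(c,5,270,140); S1=lambda *c:up(c,4.4,210,180)
print('pad BR',tri(T1(632,490),S1(65,272)))
print('pad TR',tri(T1(582,297),S1(242,305)),'occl?')
print('pad BL',tri(T1(543,503),S1(140,230)))
print('groove L',tri(T1(522,408),S1(187,266)),'R',tri(T1(607,388),S1(118,305)))
print('lip outer L/R',tri(T1(121,54),S1(662,110)),tri(T1(180,57),S1(612,118)))
print('base TR',tri(T1(230,108),S1(585,375)),'base BR',tri(T1(193,450),S1(455,180)),'TL',tri(T1(103,93),S1(700,340)))
print('drift',tri((221,121),(463,257)),tri((209,159),(440,228)))
```

```text
pad BR (array([ 426.8, -261.6,   11.7]), np.float64(1.8))
pad TR (array([ 543.3, -211. ,   50.5]), np.float64(41.8)) occl?
pad BL (array([ 419., -208.,   19.]), np.float64(1.2))
groove L (array([ 474. , -197.3,   24.3]), np.float64(0.5)) R (array([ 485.9, -247.3,   22.6]), np.float64(1.9))
lip outer L/R (array([645.1,  29.1, 165.9]), np.float64(0.5)) (array([642.2,  -1.9, 169.2]), np.float64(0.5))
base TR (array([662.3, -27.2,   8.4]), np.float64(1.4)) base BR (array([454. ,  -1.7,   5.9]), np.float64(6.0)) TL (array([671.2,  49.2,   9.6]), np.float64(1.4))
drift (array([792. , 264.3,   9.9]), np.float64(4.2)) (array([669.8, 296.8,  10.8]), np.float64(1.9))
```

Picture c4 shows the jaws closed above the block: tips at (215,330) and (290,320), over the pad's top face near the groove. So the tips sit further back than I assumed. The pad has not moved. I'll open and go lower in small steps, watching the force.

Call:
drive_tool([
  [[0, 0, -1], [0, 0, 0], 1],
  [[0, 0, -1], [0, 0, 0], 1],
  [[0, 0, -1], [0, 0, 0], 1],
  [[0, 0, -1], [0, 0, 0], 1],
  [[0, 0, -1], [0, 0, 0], 1],
  [[0, 0, 0], [0, 0, 0], 1],
  [[0, 0, 0.3], [0, 0, 0], 1],
  [[0, 0, 0.6], [0, 0, 0], 1],
  [[0, 0, 0.6], [0, 0, 0], 1],
])

```text
t: 4.6
ee_pos: [475.9, -222.2, 5.8]
orientation: [-0.0, 0.995, 0.101, -0.001]
contact_force: [-0.3, 0.1, 0.3]
width: 85.5
grasp_force: 0.0
```

Run:
```python
from mv import *
s=snap('scene','s3.png')
b=cv2.imread('pics/s3.png')
A=cv2.resize(b[185:275,200:310],None,fx=6,fy=6,interpolation=cv2.INTER_CUBIC)
cv2.imwrite('pics/c5.png',cv2.convertScaleAbs(A,alpha=1.6,beta=10))
o=bot.get_obs();a=rot(o['orientation']).as_matrix();print(o['ee_pos'])
for s in(-43,43):
  for k in (-20,-10,0,8): print(s,k,(proj('scene',o['ee_pos']+a[:,1]*s+a[:,2]*k)-[200,185])*6)
```

```text
[ 476.09772377 -222.38348212    6.0684342 ]
-43 -20 [341.38773005 307.76531702]
-43 -10 [343.17031695 324.94094066]
-43 0 [344.93590741 341.95279978]
-43 8 [346.33630507 355.44594458]
43 -20 [177.14897727 388.45111206]
43 -10 [179.82504968 405.9377937 ]
43 0 [182.47455167 423.250852  ]
43 8 [184.57528743 436.97802064]
```

View pics/c5.png

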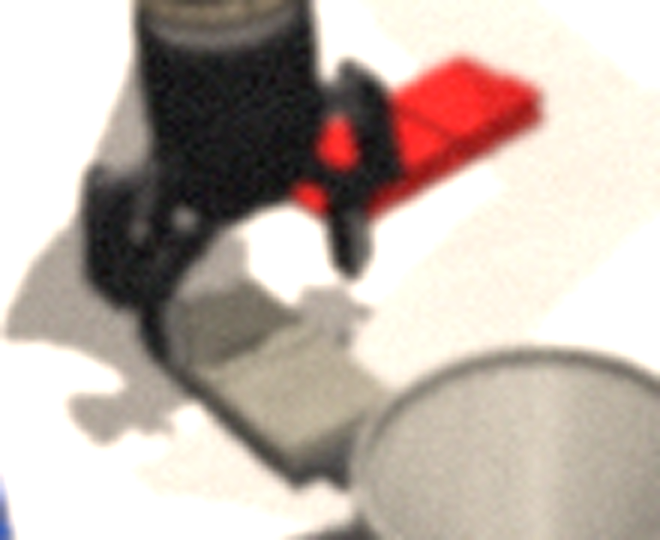

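Run:
```python
from mv import *
a=rot([0,.994,.105,.001]).as_matrix();p=np.array([481.5,-218.6,128.3])
for k in(-40,-20,0,8): print(k,(proj('top',p-a[:,1]*43+a[:,2]*k)-[270,130])*4,(proj('top',p-a[:,1]*57+a[:,2]*k)-[270,130])*4)
# hypotheses: where along ray is tip at given heights (now)
for u,v in((350,275),(170,365)):
  for z in(10,20,30,40,50): print(u,z,atz('scene',200+u/6,185+v/6,z).round(0))
```

```text
-40 [418.62938287 339.58240352] [397.22232985 344.31438729]
-20 [413.73721649 343.83257452] [392.77325569 348.46863469]
0 [409.04470743 347.90928908] [388.50586897 352.45323453]
8 [407.22089218 349.4937664 ] [386.84731398 354.00188207]
350 10 [ 427. -161.   10.]
350 20 [ 439. -165.   20.]
350 30 [ 452. -169.   30.]
350 40 [ 464. -173.   40.]
350 50 [ 476. -178.   50.]
170 10 [ 449. -257.   10.]
170 20 [ 461. -260.   20.]
170 30 [ 473. -263.   30.]
170 40 [ 485. -266.   40.]
170 50 [ 497. -269.   50.]
```

Picture c5 shows the open jaws astride the pad, with tips at (350,275) and (170,365). By the rays they stand well above the counter. I'm going lower in small steps, guarded by force.

Call:
drive_tool([
  [[0, 0, 0.3], [0, 0, 0], 1],
  [[0, 0, 0.3], [0, 0, 0], 1],
])

```text
t: 4.85
ee_pos: [476.2, -222.3, 3.2]
orientation: [-0.0, 0.995, 0.101, -0.0]
contact_force: [-0.9, -0.3, -0.2]
width: 85.6
grasp_force: 0.0
```

Call:
drive_tool([
  [[0, 0, 0.3], [0, 0, 0], 1],
  [[0, 0, 0.3], [0, 0, 0], 1],
])

```text
t: 5.05
ee_pos: [476.2, -222.2, 0.2]
orientation: [-0.0, 0.995, 0.101, -0.0]
contact_force: [-0.2, -0.1, 0.3]
width: 85.6
grasp_force: 0.0
```

Call:
drive_tool([
  [[0, 0, 0.3], [0, 0, 0], 1],
  [[0, 0, 0.3], [0, 0, 0], 1],
])

```text
t: 5.25
ee_pos: [476.1, -222.2, -2.9]
orientation: [-0.0, 0.995, 0.101, -0.0]
contact_force: [0.5, 0.6, 0.7]
width: 85.2
grasp_force: 0.0
```

Call:
drive_tool([
  [[0, 0, 0.3], [0, 0, 0], 1],
  [[0, 0, 0.5], [0, 0, 0], 1],
  [[0, 0, 0.5], [0, 0, 0], 1],
])

```text
t: 5.55
ee_pos: [476.1, -222.2, -7.9]
orientation: [-0.0, 0.995, 0.101, -0.0]
contact_force: [-0.3, -0.4, 0.1]
width: 85.5
grasp_force: 0.0
```

Call:
drive_tool([
  [[0, 0, 0.3], [0, 0, 0], 1],
  [[0, 0, 0.5], [0, 0, 0], 1],
  [[0, 0, 0.5], [0, 0, 0], 1],
])

```text
t: 5.85
ee_pos: [476.2, -222.3, -12.9]
orientation: [-0.0, 0.995, 0.101, -0.0]
contact_force: [0.6, -0.3, 0.3]
width: 85.4
grasp_force: 0.0
```

Call:
drive_tool([
  [[0, 0, 0.3], [0, 0, 0], 1],
  [[0, 0, 0.3], [0, 0, 0], 1],
])

```text
t: 6.05
ee_pos: [476.2, -222.2, -15.9]
orientation: [-0.0, 0.995, 0.101, -0.0]
contact_force: [0.2, 0.2, -0.6]
width: 86.0
grasp_force: 0.0
```

Call:
drive_tool([
  [[0, 0, 0.3], [0, 0, 0], 1],
  [[0, 0, 0.3], [0, 0, 0], 1],
])

```text
t: 6.25
ee_pos: [476.1, -222.2, -18.9]
orientation: [-0.0, 0.995, 0.101, -0.0]
contact_force: [-0.8, 0.0, 0.0]
width: 85.5
grasp_force: 0.0
```

Call:
drive_tool([
  [[0, 0, 0.3], [0, 0, 0], 1],
  [[0, 0, 0.3], [0, 0, 0], 1],
])

```text
t: 6.45
ee_pos: [476.2, -222.2, -21.9]
orientation: [-0.0, 0.995, 0.101, -0.0]
contact_force: [0.3, -0.6, -0.3]
width: 85.3
grasp_force: 0.0
```

Run:
```python
from mv import *
s=snap('scene','s4.png')
b=cv2.imread('pics/s4.png')
A=cv2.resize(b[185:275,200:310],None,fx=7,fy=6.6,interpolation=cv2.INTER_CUBIC)
cv2.imwrite('pics/c6.png',cv2.convertScaleAbs(A,alpha=2.2,beta=20))
o=bot.get_obs();print(o['ee_pos'],o['contact_force'])
```

```text
[ 476.20375601 -222.2986383   -21.77084625] [ 0.41671189  0.22558071 -0.04574224]
```

View pics/c6.png

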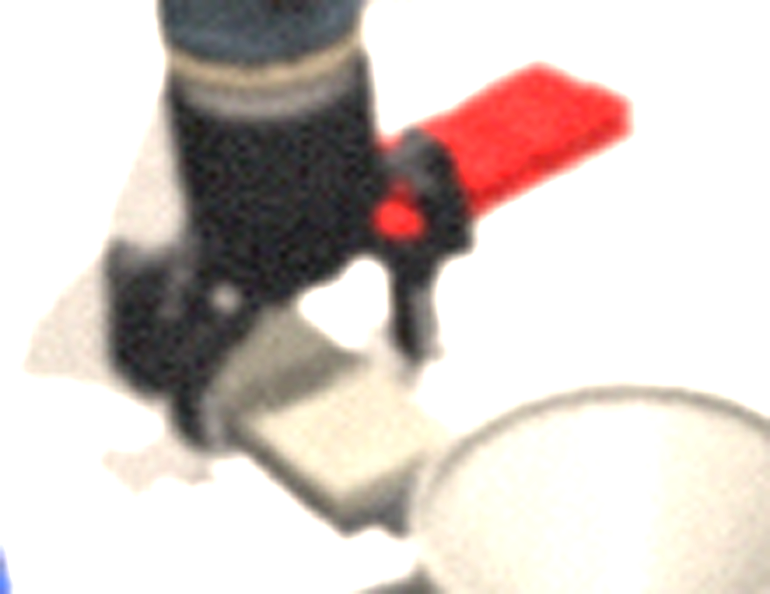

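Run:
```python
from mv import *
for u,v in((415,360),(205,450)):
  for z in(0,5,10,15,20): print(u,z,atz('scene',200+u/7,185+v/6.6,z).round(0))
```

```text
415 0 [ 453. -169.    0.]
415 5 [ 459. -171.    5.]
415 10 [ 465. -173.   10.]
415 15 [ 471. -175.   15.]
415 20 [ 477. -178.   20.]
205 0 [ 467. -262.    0.]
205 5 [ 473. -264.    5.]
205 10 [ 479. -265.   10.]
205 15 [ 485. -266.   15.]
205 20 [ 490. -268.   20.]
```

Picture c6 puts the open tips at (415,360) and (205,450), which is about 12 mm above the counter by the rays. I'm going 3 mm lower and closing.

Call:
drive_tool([
  [[0, 0, 0.3], [0, 0, 0], 1],
  [[0, 0, 0.3], [0, 0, 0], 0.5],
  [[0, 0, 0.3], [0, 0, 0], 0.5],
  [[0, 0, 0.3], [0, 0, 0], 0.5],
  [[0, 0, 0.3], [0, 0, 0], 0.5],
  [[0, 0, 0.3], [0, 0, 0], 0.5],
], newtons=80)

```text
t: 7.1
ee_pos: [476.5, -222.7, -24.0]
orientation: [0.0, 0.995, 0.101, 0.0]
contact_force: [-1.8, -0.4, 5.1]
width: 56.3
grasp_force: 85.7
```

Gripped at 85.7 N. Now I'll lift, then go above the rest, tilted.

Call:
drive_tool([
  [[0, 0, -5], [0, 0, 0], 0.5],
  [[0, 0, -10], [0, 0, 0], 0.5],
  [[0, 0, -15], [0, 0, 0], 0.5],
  [[0, 0, -20], [0, 0, 0], 0.5],
  [[0, 0, -20], [0, 0, 0], 0.5],
  [[0, 0, -20], [0, 0, 0], 0.5],
], newtons=100)

```text
t: 7.7
ee_pos: [475.9, -221.6, 175.3]
orientation: [-0.001, 0.995, 0.101, 0.0]
contact_force: [-0.7, 0.2, -6.7]
width: 55.3
grasp_force: 115.3
```

```bash
cat >> mv.py <<'E'
def target(bx,by,bz,bed,off=-24,yaw=None,pitch=28):
    """TCP reading & orientation to put pad origin at bed coords"""
    P=T(bed,bedpts(np.array([[bx,by,bz]],float)))[0]
    Rt=ori(-90+np.degrees(bed[2]),pitch); return P-Rt.as_matrix()[:,2]*off,Rt
BED=np.array([569.5,22.5,-.117])
E
python3 - <<'E'
from mv import *
p,Rt=target(-2,0,60,BED); print(p,Rt.as_matrix().round(2)); rel(p,Rt)
E
```

```text
[550.96074827  24.67904452 145.84717022] [[ 0.88 -0.12  0.47]
 [-0.1  -0.99 -0.05]
 [ 0.47  0.   -0.88]]
shift [ 12.3  -22.61   2.98] turn [-0.079  0.484  0.313] obs 7.7 [ 475.9 -221.6  175.3] [-0.7  0.2 -6.7] 55.3 115.28932794928551
```

Call:
drive_tool([
  [[12.3, -22.6, -3], [-0.08, 0.48, 0.31], 0.5],
  [[12.3, -22.6, -3], [-0.08, 0.48, 0.31], 0.5],
  [[12.3, -22.6, -3], [-0.08, 0.48, 0.31], 0.5],
  [[12.3, -22.6, -3], [-0.08, 0.48, 0.31], 0.5],
  [[12.3, -22.6, -3], [-0.08, 0.48, 0.31], 0.5],
  [[12.3, -22.6, -3], [-0.08, 0.48, 0.31], 0.5],
  [[12.3, -22.6, -3], [-0.08, 0.48, 0.31], 0.5],
  [[12.3, -22.6, 0], [-0.08, 0.48, 0.31], 0.5],
  [[12.3, -22.6, 3], [-0.08, 0.48, 0.31], 0.5],
  [[12.3, -22.6, 3], [-0.08, 0.48, 0.31], 0.5],
])

```text
t: 8.7
ee_pos: [544.5, 22.4, 137.8]
orientation: [0.019, 0.971, -0.055, 0.231]
contact_force: [-1.8, -0.6, -6.1]
width: 55.7
grasp_force: 115.2
```

Run:
```python
from mv import *
p,Rt=target(-2,0,60,BED);rel(p,Rt)
snap('scene','s5.png');snap('top','top5.png')
b=cv2.imread('pics/s5.png');t=cv2.imread('pics/top5.png')
A=cv2.resize(b[150:270,280:385],(525,600),interpolation=cv2.INTER_CUBIC)
B=cv2.resize(t[145:265,270:325],(275,600),interpolation=cv2.INTER_CUBIC)
cv2.imwrite('pics/c7.png',cv2.convertScaleAbs(np.hstack([A,B]),alpha=1.7,beta=15))
```

```text
shift [ 0.92 -0.29 -0.44] turn [0.01  0.02  0.006] obs 8.7 [544.5  22.4 137.8] [-1.8 -0.6 -6.1] 55.7 115.23400202393532
```

View pics/c7.png

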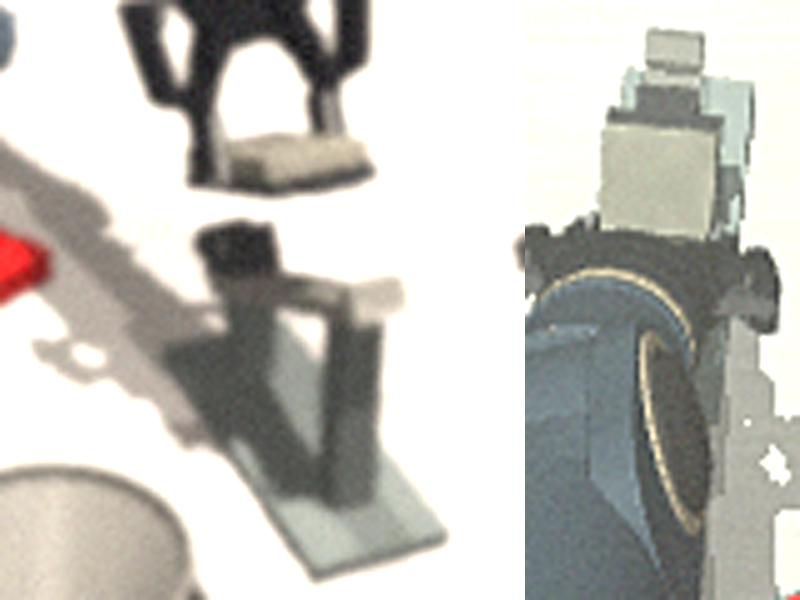

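Picture c7 shows the pad held level with the bed above the rest. In the top part, the block's upper edge runs (602,125)–(720,128), the ear end is at (637–703,87) and the lip top at (648–703,30–68). In the scene part, the pad's upper end lies between (232,190) and (372,176), clear above stop and lip.

Run:
```python
from mv import *
o=bot.get_obs(); M=rot(o['orientation']).as_matrix(); print(M.round(3), np.degrees(np.arctan2(M[2,0],np.hypot(M[0,0],M[1,0]))),np.degrees(np.arctan2(M[1,0],M[0,0])))
P=np.array([(57,29,22),(57,-29,22),(75,15,8),(75,-15,8),(62,29,0),(62,-29,0)],float)
Q=P*[1,-1,-1]
A=lambda c:np.array([280,150])+(np.array(c,float)+.5)/5-.5
B=lambda c:np.array([270,145])+(np.array(c,float)-[525,0]+.5)/5-.5
ob=B([(602,125),(720,128),(637,87),(703,87)])
sc=A([(372,176)])
pose=lambda q,p:p+Q@(M@R.from_rotvec([0,0,q]).as_matrix()).T
def res(v):
    W=pose(v[3],v[:3]); return np.r_[(proj('top',W[:4])-ob).ravel(),(proj('scene',W[4:5])-sc).ravel()]
r=least_squares(res,np.r_[o['ee_pos'],0],x_scale=[10,10,10,.1])
print('pad origin',r.x,'res',r.fun.round(1))
d=M.T@(r.x[:3]-o['ee_pos']); print('pad origin in tool frame',d.round(1))
for h in (np.array([0,0,-24.]),None):
    c=o['ee_pos']+(M@h if h is not None else M@[0,0,5]+[0,0,29]); W=pose(0,c)
    print(c,'top',((proj('top',W)-[270,145])*5+[525,0]).round(),'scene',((proj('scene',W)-[280,150])*5).round())
```

```text
[[ 0.881 -0.116  0.458]
 [-0.1   -0.993 -0.059]
 [ 0.461  0.006 -0.887]] 27.481988484542864 -6.475228456024843
pad origin [ 5.39164736e+02  1.73167010e+01  1.64352316e+02 -7.53511947e-02] res [ 0.9  0.2  0.6  0.3  0.2 -0.3 -1.1  0.1  0.8 -0.1]
pad origin in tool frame [  1.1   6.7 -23. ]
[538.55327753  24.10341072 164.65583967] top [[599. 121.]
 [716. 134.]
 [634.  83.]
 [693.  90.]
 [606. 103.]
 [720. 115.]] scene [[367. 127.]
 [261. 150.]
 [362. 161.]
 [306. 173.]
 [378. 171.]
 [273. 194.]]
[551.82677328  22.38794296 167.92897664] top [[603.  94.]
 [719. 106.]
 [637.  56.]
 [696.  62.]
 [609.  75.]
 [723.  87.]] scene [[379. 134.]
 [272. 157.]
 [374. 169.]
 [318. 181.]
 [391. 178.]
 [284. 202.]]
```

```bash
cat > edge.py <<'E'
from mv import *
def vline(f,x0,y0,x1,y1,w=3,axis=0):
    """subpixel edge near line; axis 0: scan rows, edge across columns; 1: scan columns"""
    g=cv2.GaussianBlur(cv2.imread('pics/'+f,0).astype(np.float32),(0,0),.7)
    if axis: g=g.T.copy(); x0,y0,x1,y1=y0,x0,y1,x1
    out=[]
    for r in range(int(np.ceil(y0)),int(y1)+1):
        c=x0+(x1-x0)*(r-y0)/(y1-y0); xs=np.arange(c-w,c+w+.01,.1)
        v=cv2.remap(g,xs[None].astype(np.float32),np.full((1,len(xs)),r,np.float32),cv2.INTER_CUBIC)[0]
        d=np.abs(np.gradient(v)); d[d<.6*d.max()]=0; out.append((r,(xs*d).sum()/d.sum(),d.max()))
    out=np.array(out); k=np.polyfit(out[:,0],out[:,1],1)
    for _ in range(3):
        e=np.abs(np.polyval(k,out[:,0])-out[:,1]); s=e<max(.25,2*np.median(e)); k=np.polyfit(out[s,0],out[s,1],1)
    e=out[s,1]-np.polyval(k,out[s,0]); pts=np.array([(np.polyval(k,r),r) for r in(y0,y1)])
    return (pts[:,::-1] if axis else pts),e.std().round(2),s.sum(),len(out)
E
python3 - <<'E'
from edge import *
print('bedL',vline('top0.png',294,162,290.6,205))
print('bedR',vline('top0.png',304.4,162,301,205))
print('blkL',vline('top5.png',285.6,171,284.7,188,2.5))
print('blkR',vline('top5.png',309.2,172,308.2,190,2.5))
print('blkTop',vline('top5.png',287,169.8,307,170.4,2.5,1))
print('earL',vline('top5.png',292.4,162.8,292,167,2))
print('earR',vline('top5.png',305.5,163,305,167,2))
print('earTop',vline('top5.png',294,162.3,304,162.5,2,1))
print('lipTop',vline('top0.png',295,151,305,151.4,2,1))
print('lipL',vline('top0.png',294,151.5,294,156,2),'lipR',vline('top0.png',305.7,152,305.3,156.5,2))
E
```

```text
bedL (array([[292.73387833, 162.        ],
       [289.27102013, 205.        ]]), np.float64(0.25), np.int64(32), 44)
bedR (array([[304.86072186, 162.        ],
       [300.32302275, 205.        ]]), np.float64(0.25), np.int64(36), 44)
blkL (array([[284.72668966, 171.        ],
       [284.06477038, 188.        ]]), np.float64(0.13), np.int64(15), 18)
blkR (array([[308.1298143 , 172.        ],
       [307.93507894, 190.        ]]), np.float64(0.54), np.int64(18), 19)
blkTop (array([[287.        , 169.14944539],
       [307.        , 170.78099612]]), np.float64(0.12), np.int64(18), 21)
earL (array([[291.61067967, 162.8       ],
       [291.60768914, 167.        ]]), np.float64(0.01), np.int64(5), 5)
earR (array([[304.36427301, 163.        ],
       [304.80193158, 167.        ]]), np.float64(0.04), np.int64(5), 5)
earTop (array([[294.        , 161.38786465],
       [304.        , 162.1124123 ]]), np.float64(0.13), np.int64(11), 11)
lipTop (array([[295.        , 150.08614961],
       [305.        , 150.91041005]]), np.float64(0.1), np.int64(11), 11)
lipL (array([[293.55535599, 151.5       ],
       [293.44794735, 156.        ]]), np.float64(0.01), np.int64(5), 5) lipR (array([[305.54778861, 152.        ],
       [305.60126395, 156.5       ]]), np.float64(0.01), np.int64(5), 5)
```

```bash
cat > f2.py <<'E'
from edge import *
def dist(n,L,W): # signed distance px from projected pts to line through L
    (a,b)=L; t=(b-a)/np.linalg.norm(b-a); nn=np.array([-t[1],t[0]]); return (proj(n,W)-a)@nn
def E(f,*a,**k): return vline(f,*a,**k)[0]
xs=np.array([55,20,-20,-45.])
col=lambda x,y,z:np.array([(a,y,z) for a in x],float)
def fitbed():
    LL,LR=E('top0.png',294,162,290.6,205),E('top0.png',304.4,162,301,205)
    Lt=E('top0.png',295,151,305,151.4,2,1);lL,lR=E('top0.png',294,151.5,294,156,2),E('top0.png',305.7,152,305.3,156.5,2)
    def res(p): return np.r_[dist('top',LL,T(p,bedpts(col(xs,15,0)))),dist('top',LR,T(p,bedpts(col(xs,-15,0)))),
      2*dist('top',Lt,T(p,bedpts(np.array([(89,12,0),(89,-12,0)],float)))),
      dist('top',lL,T(p,bedpts(col([80,85],15,8)))),dist('top',lR,T(p,bedpts(col([80,85],-15,8))))]
    return least_squares(res,BED,x_scale=[10,10,.1],loss='soft_l1')
def fitpad(M,p0,dz=-24):
    bL,bR=E('top5.png',285.6,171,284.7,188,2.5),E('top5.png',309.2,172,308.2,190,2.5)
    bT,eT=E('top5.png',287,169.8,307,170.4,2.5,1),E('top5.png',294,162.3,304,162.5,2,1)
    eL,eR=E('top5.png',292.4,162.8,292,167,2),E('top5.png',305.5,163,305,167,2)
    def res(v):
        W=lambda P:p0+(M@R.from_rotvec([0,0,v[2]]).as_matrix()@(np.array(P,float)*[1,-1,-1]).T).T+M@[v[0],v[1],dz]
        return np.r_[dist('top',bL,W(col([55,25],29,22))),dist('top',bR,W(col([55,25],-29,22))),
          dist('top',bT,W([(57,25,22),(57,-25,22)])),dist('top',eT,W([(75,12,0),(75,-12,0)])),
          dist('top',eL,W(col([65,74],15,8))),dist('top',eR,W(col([65,74],-15,8)))]
    return least_squares(res,[0,0,0],x_scale=[10,10,.1],loss='soft_l1')
E
python3 - <<'E'
from f2 import *
b=fitbed(); print(b.x,b.fun.round(2))
o=bot.get_obs(); M=rot(o['orientation']).as_matrix()
q=fitpad(M,o['ee_pos']); print(q.x,q.fun.round(2))
B=np.array(b.x); c=o['ee_pos']+M@[q.x[0],q.x[1],-24]
X=S.inv().apply((R.from_euler('z',-B[2]).apply(c-[B[0],B[1],0]))-[0,0,115]); print('pad origin in bed',X)
E
```

```text
[ 5.69939370e+02  2.36581073e+01 -1.28781401e-01] [-0.53 -0.41 -0.27 -0.19  0.35  0.28  0.2   0.14 -0.32  0.31 -0.21 -0.34
  0.6   0.39]
[ 0.89170014  1.88476056 -0.01812038] [-0.44 -0.29 -0.38  0.33  0.19  0.3  -0.41 -0.28 -0.12 -0.32  1.09  0.47]
pad origin in bed [-3.30334601 -5.46126942 58.47473948]
```

Run:
```python
from f2 import *
for nm,a in dict(L=(290,162,282.6,224,2.5),R=(315.4,163,308.8,228,2.5)).items():
    l,e,n,N=vline('top0.png',*a); p=[atz('top',*q,8) for q in l]; d=p[0]-p[1]; print(nm,l.round(1).tolist(),e,n,N,np.arctan2(d[1],d[0]),p)
for nm,a in dict(B=(284,227.6,306,229.6,2.5,1),T=(307,160.7,314,161.5,2,1)).items():
    l,e,n,N=vline('top0.png',*a); p=[atz('top',*q,8) for q in l]; d=p[0]-p[1]; print(nm,e,n,N,np.arctan2(-d[0],d[1]),p)
```

```text
L [[288.6, 162.0], [281.3, 224.0]] 0.15 55 63 -0.10799443804612893 [array([660.05820018,  54.6980618 ,   8.        ]), array([469.65842703,  75.34049026,   8.        ])]
R [[316.0, 163.0], [308.8, 228.0]] 0.24 56 66 -0.11492947037828921 [array([656.3171485 , -29.14901737,   8.        ]), array([457.15087961,  -6.15762488,   8.        ])]
B 0.29 19 23 -0.05671895822814463 [array([457.47960198,  67.11933634,   8.        ]), array([453.78410797,   2.03474324,   8.        ])]
T 0.11 8 8 -0.1442360510000162 [array([666.63839449,  -1.51379479,   8.        ]), array([663.52605894, -22.94201952,   8.        ])]
```

```bash
cat >> mv.py <<'E'
BED=np.array([570,23.0,-.112]); OFF=np.array([.9,1.9,-24])
def go(bx,by,bz,yaw=0,pitch=28):
    P=T(BED,bedpts(np.array([[bx,by,bz]],float)))[0]; Rt=ori(-90+np.degrees(BED[2]+yaw),pitch)
    rel(P-Rt.apply(OFF),Rt)
def where():
    o=bot.get_obs(); Rt=rot(o['orientation']); c=o['ee_pos']+Rt.apply(OFF); Ri=R.from_euler('z',-BED[2])
    x=S.inv().apply(Ri.apply(c-[BED[0],BED[1],0])-[0,0,115]); f=S.inv().apply(Ri.apply(o['contact_force']))
    print('t',o['t'],'pad in bed',x.round(1),'rotvec',(S.inv()*Ri*Rt*R.from_rotvec([np.pi,0,0])).as_rotvec().round(3),'force bed axes',f.round(1),'moment',S.inv().apply(Ri.apply(o['wrist_torque'])).round(2),'w',round(o['width'],1),round(o['grasp_force'],1))
E
python3 - <<'E'
from mv import *
where(); go(14,0,40); go(14,0,16)
E
```

```text
t 8.8 pad in bed [-3.5 -4.3 58.6] rotvec [-0.008  0.009 -0.001] force bed axes [-1.  -0.8 -4.6] moment [ 0.01  0.96 -0.01] w 55.3 115.2
shift [ 1.79 -0.47  1.84] turn [ 0.008  0.009 -0.001] obs 8.8 [549.5  22.7 143.4] [ 1.2 -0.9 -4.6] 55.3 115.24467498064041
shift [ 1.81 -0.48  4.24] turn [ 0.008  0.009 -0.001] obs 8.8 [549.5  22.7 143.4] [ 1.2 -0.9 -4.6] 55.3 115.24467498064041
```

Call:
drive_tool([
  [[1.8, -0.47, 0.5], [0.008, 0.009, 0], 0.5],
  [[1.8, -0.47, 1.8], [0.008, 0.009, 0], 0.5],
  [[1.8, -0.47, 1.8], [0.008, 0.009, 0], 0.5],
  [[1.8, -0.47, 2.6], [0.008, 0.009, 0], 0.5],
  [[1.8, -0.47, 3.4], [0.008, 0.009, 0], 0.5],
  [[1.8, -0.47, 3.4], [0.008, 0.009, 0], 0.5],
  [[1.8, -0.47, 3.4], [0.008, 0.009, 0], 0.5],
])

```text
t: 9.5
ee_pos: [583.4, 24.1, 124.4]
orientation: [0.011, 0.968, -0.055, 0.244]
contact_force: [0.9, -0.2, -3.9]
width: 55.5
grasp_force: 115.3
```

Run:
```python
from mv import *
where(); go(14,0,15)
c=snap('top','top6.png');snap('scene','s6.png')
b=cv2.imread('pics/s6.png');t=cv2.imread('pics/top6.png')
A=cv2.resize(b[175:250,300:385],(680,600),interpolation=cv2.INTER_CUBIC)
cv2.imwrite('pics/c8.png',cv2.convertScaleAbs(A,alpha=1.7,beta=15))
```

```text
t 9.5 pad in bed [16.9  0.6 26.1] rotvec [ 0.004 -0.005 -0.002] force bed axes [-1.  -0.1 -3.9] moment [-0.1   1.07  0.06] w 55.5 115.3
shift [-0.31  0.07  1.11] turn [-0.004 -0.005 -0.002] obs 9.5 [583.4  24.1 124.4] [ 0.9 -0.2 -3.9] 55.5 115.27836218476295
```

Run:
```python
from f2 import *
o=bot.get_obs(); Rt=rot(o['orientation'])
W=lambda P,d=OFF:o['ee_pos']+Rt.apply(np.array(P,float)*[1,-1,-1]+d)
def ln(P,axis,w=2.5):
    a,b=proj('top',W(P)); 
    l,e,n,N=vline('top6.png',*a,*b,w,axis); d=dist('top',l,W(P)); print(P,a.round(1),b.round(1),'dist px',d.round(2),'std',e,n,N); return l
ln([(54,29,22),(22,29,22)],0); ln([(54,-29,22),(22,-29,22)],0); ln([(57,25,22),(57,-25,22)],1)
ln([(75,12,0),(75,-12,0)],1); ln([(74,15,8),(63,15,8)],0); ln([(74,-15,8),(63,-15,8)],0)
```

```text
[(54, 29, 22), (22, 29, 22)] [286.2 159.5] [285.3 171.7] dist px [-1.62 -0.78] std 0.03 11 12
[(54, -29, 22), (22, -29, 22)] [308.9 161.8] [307.8 174. ] dist px [-0.14 -0.93] std 0.12 8 13
[(57, 25, 22), (57, -25, 22)] [287.9 158.5] [307.4 160.5] dist px [1.05 1.11] std 0.1 17 20
[(75, 12, 0), (75, -12, 0)] [294.4 150.5] [303.6 151.4] dist px [0.24 0.65] std 0.06 9 9
[(74, 15, 8), (63, 15, 8)] [292.9 151.3] [292.6 155.5] dist px [-1.35 -0.93] std 0.01 4 4
[(74, -15, 8), (63, -15, 8)] [304.5 152.5] [304.2 156.7] dist px [0.53 1.39] std 0.08 4 4
```

Call:
drive_tool([
  [[-0.35, 0.09, 0.6], [-0.004, -0.005, 0], 0.5],
  [[-0.35, 0.09, 1.1], [-0.004, -0.005, 0], 0.5],
  [[-0.35, 0.09, 1.1], [-0.004, -0.005, 0], 0.5],
  [[-0.35, 0.09, 1.1], [-0.004, -0.005, 0], 0.5],
])

```text
t: 10.0
ee_pos: [585.8, 23.3, 112.8]
orientation: [0.014, 0.969, -0.055, 0.242]
contact_force: [0.2, -0.3, -5.7]
width: 55.4
grasp_force: 115.2
```

Run:
```python
from mv import *
where(); go(7,-.3,14)
```

```text
t 10.0 pad in bed [13.7  0.1 14.7] rotvec [-0.001 -0.    -0.002] force bed axes [-2.5 -0.3 -5.1] moment [ 0.02  0.97 -0.  ] w 55.4 115.2
shift [-0.67  0.04  0.07] turn [ 0.001 -0.    -0.002] obs 10.0 [585.8  23.3 112.8] [ 0.2 -0.3 -5.7] 55.4 115.20999312400818
```

Call:
drive_tool([
  [[-0.3, 0.04, 0.05], [0, 0, 0], 0.5],
  [[-0.65, 0.04, 0.05], [0, 0, 0], 0.5],
  [[-0.65, 0.04, 0.05], [0, 0, 0], 0.5],
])

```text
t: 10.3
ee_pos: [579.7, 23.8, 109.0]
orientation: [0.014, 0.969, -0.055, 0.241]
contact_force: [-0.4, -0.9, -6.2]
width: 55.2
grasp_force: 115.3
```

Run:
```python
from mv import *
where(); go(-2,-.3,14)
```

```text
t 10.3 pad in bed [ 6.5 -0.  14.2] rotvec [-0.001  0.    -0.001] force bed axes [-3.2 -1.  -5.3] moment [-0.07  1.03  0.03] w 55.2 115.3
shift [-0.85  0.03  0.02] turn [ 0.001  0.    -0.001] obs 10.3 [579.7  23.8 109. ] [-0.4 -0.9 -6.2] 55.2 115.29898837208748
```

Call:
drive_tool([
  [[-0.2, 0.03, 0], [0, 0, 0], 0.5],
  [[-0.3, 0.03, 0], [0, 0, 0], 0.5],
  [[-0.3, 0.03, 0], [0, 0, 0], 0.5],
])

```text
t: 10.6
ee_pos: [577.8, 23.8, 107.8]
orientation: [0.013, 0.969, -0.055, 0.242]
contact_force: [0.8, 0.4, -4.8]
width: 55.6
grasp_force: 115.3
```

```bash
python3 -c "
from mv import *
where()"
```

```text
t 10.6 pad in bed [ 4.3 -0.2 14.1] rotvec [-0.    -0.001 -0.001] force bed axes [-1.6  0.5 -4.6] moment [-0.    0.89  0.  ] w 55.6 115.3
```

Call:
drive_tool([
  [[-0.2, 0, 0], [0, 0, 0], 0.5],
  [[-0.3, 0, 0], [0, 0, 0], 0.5],
  [[-0.3, 0, 0], [0, 0, 0], 0.5],
])

```text
t: 10.9
ee_pos: [577.3, 23.9, 107.9]
orientation: [0.013, 0.968, -0.055, 0.244]
contact_force: [5.1, -2.5, -1.1]
width: 55.2
grasp_force: 115.4
```

```bash
python3 -c "
from mv import *
where()"
```

```text
t 10.9 pad in bed [ 3.8 -0.2 14.4] rotvec [ 0.001 -0.004 -0.002] force bed axes [ 4.2 -1.9 -3.5] moment [-0.33 -0.28  0.04] w 55.2 115.4
```

Call:
drive_tool([
  [[-0.3, 0, 0], [0, 0, 0], 0.5],
  [[-0.6, 0, 0], [0, 0, 0], 0.5],
  [[-0.9, 0, 0], [0, 0, 0], 0.5],
  [[-0.9, 0, 0], [0, 0, 0], 0.5],
])

```text
t: 11.3
ee_pos: [570.6, 24.7, 104.6]
orientation: [0.013, 0.968, -0.055, 0.245]
contact_force: [7.4, -3.1, -0.5]
width: 55.9
grasp_force: 115.4
```

```bash
python3 -c "
from mv import *
where();go(-7,-.3,14)"
```

```text
t 11.3 pad in bed [-3.8 -0.2 14.6] rotvec [ 0.001 -0.007 -0.003] force bed axes [ 6.5 -2.3 -4. ] moment [-0.44 -0.95  0.04] w 55.9 115.4
shift [-0.33  0.01  0.06] turn [-0.001 -0.007 -0.003] obs 11.3 [570.6  24.7 104.6] [ 7.4 -3.1 -0.5] 55.9 115.39399847388268
```

Call:
drive_tool([
  [[-0.2, 0.02, 0], [0, 0, 0], 0.5],
  [[-0.4, 0.02, 0], [0, -0.007, 0], 0.5],
  [[-0.4, 0.02, 0], [0, -0.007, 0], 0.5],
  [[-0.4, 0.02, 0], [0, -0.007, 0], 0.5],
])

```text
t: 11.7
ee_pos: [568.3, 25.0, 103.4]
orientation: [0.012, 0.969, -0.056, 0.242]
contact_force: [8.7, -3.7, -2.3]
width: 55.3
grasp_force: 115.3
```

```bash
python3 -c "
from mv import *
where();go(-7,-.3,0)"
```

```text
t 11.7 pad in bed [-6.3 -0.2 14.6] rotvec [ 0.002 -0.001 -0.003] force bed axes [ 6.9 -2.7 -6.3] moment [-0.44 -1.35  0.07] w 55.3 115.3
shift [-0.08  0.02  1.46] turn [-0.002 -0.001 -0.003] obs 11.7 [568.3  25.  103.4] [ 8.7 -3.7 -2.3] 55.3 115.25680258870125
```

Call:
drive_tool([
  [[-0.12, 0, 0], [0, 0, 0], 0.5],
  [[-0.12, 0, 0.3], [0, 0, 0], 0.5],
  [[-0.12, 0, 0.6], [0, 0, 0], 0.5],
  [[-0.12, 0, 0.9], [0, 0, 0], 0.5],
  [[-0.12, 0, 0.9], [0, 0, 0], 0.5],
])

```text
t: 12.2
ee_pos: [571.9, 25.1, 96.8]
orientation: [0.012, 0.969, -0.056, 0.241]
contact_force: [6.6, -1.3, 3.0]
width: 55.6
grasp_force: 115.9
```

```bash
python3 -c "
from mv import *
where();go(-7,-.3,0)"
```

```text
t 12.2 pad in bed [-6.1  0.4  7.2] rotvec [ 0.001  0.001 -0.003] force bed axes [ 7.3 -0.6 -0.5] moment [-0.13 -0.99 -0.08] w 55.6 115.9
shift [-0.09  0.07  0.72] turn [-0.001  0.001 -0.003] obs 12.2 [571.9  25.1  96.8] [ 6.6 -1.3  3. ] 55.6 115.93381270766258
```

Call:
drive_tool([
  [[-0.1, 0.05, 0.2], [0, 0, 0], 0.5],
  [[-0.1, 0.05, 0.4], [0, 0, 0], 0.5],
  [[-0.1, 0.05, 0.4], [0, 0, 0], 0.5],
])

```text
t: 12.5
ee_pos: [573.2, 24.6, 94.7]
orientation: [0.012, 0.969, -0.055, 0.24]
contact_force: [7.1, -0.8, 2.6]
width: 55.9
grasp_force: 115.9
```

```bash
python3 -c "
from mv import *
where();go(-7,-.3,0)"
```

```text
t 12.5 pad in bed [-5.9  0.1  4.6] rotvec [ 0.001  0.004 -0.003] force bed axes [ 7.5 -0.  -1.1] moment [-0.01 -0.87 -0.13] w 55.9 115.9
shift [-0.1   0.04  0.46] turn [-0.001  0.004 -0.003] obs 12.5 [573.2  24.6  94.7] [ 7.1 -0.8  2.6] 55.9 115.9217070043087
```

Call:
drive_tool([
  [[-0.15, 0.03, 0.2], [0, 0, 0], 0.5],
  [[-0.15, 0.03, 0.4], [0, 0.003, 0], 0.5],
  [[-0.15, 0.03, 0.4], [0, 0.003, 0], 0.5],
])

```text
t: 12.8
ee_pos: [574.3, 24.3, 93.2]
orientation: [0.013, 0.969, -0.055, 0.239]
contact_force: [6.8, -0.5, 2.7]
width: 55.8
grasp_force: 115.9
```

```bash
python3 -c "
from mv import *
where();go(-7,-.3,0)"
```

```text
t 12.8 pad in bed [-5.5 -0.2  2.8] rotvec [ 0.001  0.006 -0.002] force bed axes [ 7.3  0.2 -0.8] moment [ 0.05 -0.97 -0.14] w 55.8 115.9
shift [-0.13  0.01  0.28] turn [-0.001  0.006 -0.002] obs 12.8 [574.3  24.3  93.2] [ 6.8 -0.5  2.7] 55.8 115.91425135731697
```

Call:
drive_tool([
  [[0, 0, 0], [0, 0, 0], 0.5],
  [[0, 0, 0], [0, 0, 0], 0.5],
  [[0, 0, 0], [0, 0, 0], 0.5],
])

```text
t: 13.1
ee_pos: [574.3, 24.3, 93.2]
orientation: [0.013, 0.969, -0.055, 0.239]
contact_force: [7.1, -0.5, 3.0]
width: 55.4
grasp_force: 115.9
```

Run:
```python
from mv import *
where()
c=snap('top','top7.png');snap('scene','s7.png')
b=cv2.imread('pics/s7.png');t=cv2.imread('pics/top7.png')
A=cv2.resize(b[180:240,305:385],None,fx=6.2,fy=6.2,interpolation=cv2.INTER_CUBIC)
B=cv2.resize(t[140:200,275:322],None,fx=6.2,fy=6.2,interpolation=cv2.INTER_CUBIC)
cv2.imwrite('pics/c9.png',cv2.convertScaleAbs(np.hstack([A,B]),alpha=1.5,beta=10))
```

```text
t 13.1 pad in bed [-5.6 -0.2  2.8] rotvec [ 0.001  0.006 -0.002] force bed axes [ 7.7  0.3 -0.6] moment [ 0.09 -0.92 -0.1 ] w 55.4 115.9
```

View pics/c9.png

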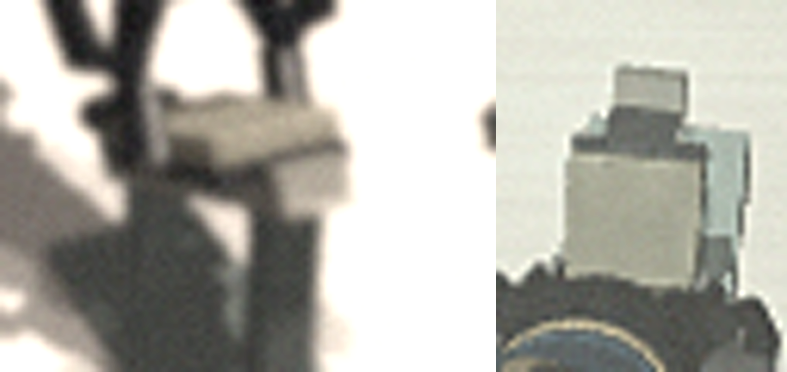

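Picture c9 shows the pad's upper ear (dark, ending at about (648,107)) lying right behind the full-length lip (618–688, 68–107). It is below the lip's top and square to it. I'm pressing on down.

Call:
drive_tool([
  [[-0.1, 0, 0.2], [0, 0, 0], 0.5],
  [[-0.1, 0, 0.4], [0, 0.006, 0], 0.5],
  [[-0.1, 0, 0.4], [0, 0.006, 0], 0.5],
  [[-0.1, 0, 0.4], [0, 0.006, 0], 0.5],
])

```text
t: 13.6
ee_pos: [574.6, 24.2, 92.2]
orientation: [0.013, 0.97, -0.055, 0.238]
contact_force: [-0.6, 0.3, 8.1]
width: 55.8
grasp_force: 116.8
```

```bash
python3 -c "
from mv import *
where()"
```

```text
t 13.6 pad in bed [-5.7 -0.3  1.8] rotvec [ 0.     0.007 -0.001] force bed axes [3.3 0.3 7.4] moment [-0.12 -0.44 -0.14] w 55.8 116.8
```

Call:
drive_tool([
  [[0, 0, 0.2], [0, 0, 0], 0.5],
  [[0, 0, 0.4], [0, 0, 0], 0.5],
  [[0, 0, 0.4], [0, 0, 0], 0.5],
])

```text
t: 13.9
ee_pos: [574.6, 24.1, 92.0]
orientation: [0.014, 0.97, -0.055, 0.237]
contact_force: [-28.0, 0.4, 42.0]
width: 55.7
grasp_force: 121.4
```

```bash
python3 -c "
from mv import *
where()"
```

```text
t 13.9 pad in bed [-5.8 -0.3  1.6] rotvec [-0.001  0.009 -0.001] force bed axes [-4.9 -2.7 50.2] moment [-0.57  1.18 -0.3 ] w 55.7 121.4
```

Call:
drive_tool([
  [[0, 0, -0.25], [0, -0.006, 0], 0.5],
  [[0.2, 0, -0.25], [0, -0.006, 0], 0.5],
  [[0.3, 0, -0.25], [0, -0.006, 0], 0.5],
  [[0.3, 0, -0.25], [0, -0.006, 0], 0.5],
])

```text
t: 14.3
ee_pos: [575.7, 24.3, 92.7]
orientation: [0.013, 0.971, -0.054, 0.233]
contact_force: [-12.5, 2.3, 16.7]
width: 55.7
grasp_force: 118.4
```

```bash
python3 -c "
from mv import *
where()"
```

```text
t 14.3 pad in bed [-4.2  0.   1.7] rotvec [-0.     0.019  0.   ] force bed axes [-3.4  0.8 20.7] moment [-0.02  0.5  -0.15] w 55.7 118.4
```

Call:
drive_tool([
  [[0, 0, 0], [0, 0.018, 0], 0.5],
  [[0, 0, 0], [0, 0.018, 0], 0.5],
  [[0, 0, 0], [0, 0.018, 0], 0.5],
])

```text
t: 14.6
ee_pos: [576.1, 23.9, 93.0]
orientation: [0.014, 0.969, -0.053, 0.239]
contact_force: [-4.7, 0.5, 7.0]
width: 55.6
grasp_force: 116.8
```

```bash
python3 -c "
from mv import *
where()"
```

```text
t 14.6 pad in bed [-4.1 -0.3  1.8] rotvec [-0.001  0.005  0.002] force bed axes [-0.9 -0.   8.4] moment [0.07 0.4  0.31] w 55.6 116.8
```

Call:
drive_tool([
  [[0, 0, 0], [0, 0, 0], 0.75],
  [[0, 0, 0], [0, 0, 0], 1],
  [[0, 0, 0], [0, 0, 0], 1],
  [[0, 0, 0], [0, 0, 0], 1],
  [[0, 0, 0], [0, 0, 0], 1],
])

```text
t: 15.1
ee_pos: [575.3, 22.8, 91.8]
orientation: [0.015, 0.97, -0.054, 0.238]
contact_force: [0.7, -0.6, 0.3]
width: 85.5
grasp_force: 0.0
```

Call:
drive_tool([
  [[0, 0, -2], [0, 0, 0], 1],
  [[0, 0, -5], [0, 0, 0], 1],
  [[0, 0, -9], [0, 0, 0], 1],
  [[0, 0, -12], [0, 0, 0], 1],
  [[0, 0, -12], [0, 0, 0], 1],
])

```text
t: 15.6
ee_pos: [521.1, 30.0, 202.4]
orientation: [0.014, 0.969, -0.054, 0.242]
contact_force: [0.9, -0.2, -0.7]
width: 85.5
grasp_force: 0.0
```

Call:
drive_tool([
  [[0, 5, -3], [0, 0, 0], 1],
  [[0, 10, -3], [0, 0, 0], 1],
  [[0, 15, -3], [0, 0, 0], 1],
  [[0, 20, -3], [0, 0, 0], 1],
  [[0, 25, -3], [0, 0, 0], 1],
  [[0, 25, -3], [0, 0, 0], 1],
])

```text
t: 16.2
ee_pos: [477.2, -220.7, 224.9]
orientation: [0.015, 0.97, -0.056, 0.238]
contact_force: [0.9, -1.3, -0.1]
width: 85.4
grasp_force: 0.0
```

Run:
```python
from f2 import *
o=bot.get_obs();print(o['t'],o['ee_pos'],o['contact_force'],o['width'])
snap('top','top8.png');snap('scene','s8.png')
g=cv2.imread('pics/top8.png',0)
W=lambda P,b:T(b,bedpts(np.array(P,float)))
def ln(P,axis,w=2.5,b=BED+[4,-.4,0]):
    a,c=proj('top',W(P,b)); l,e,n,N=vline('top8.png',*a,*c,w,axis); print(P,l.round(1).tolist(),'dist',dist('top',l,W(P,b)).round(2),'std',e,n,N); return l
L=ln([(54,29,22),(-54,29,22)],0);Rr=ln([(54,-29,22),(-54,-29,22)],0);ln([(57,25,22),(57,-25,22)],1);ln([(-57,25,22),(-57,-25,22)],1)
ln([(74,15,8),(63,15,8)],0);ln([(74,-15,8),(63,-15,8)],0);ln([(89,12,0),(89,-12,0)],1);ln([(87,15,8),(78,15,8)],0);ln([(87,-15,8),(78,-15,8)],0)
for h in(0,1.5,3):
  f=least_squares(lambda p:np.r_[dist('top',L,T(p,bedpts(col([54,0,-54],29,22+h)))),dist('top',Rr,T(p,bedpts(col([54,0,-54],-29,22+h))))],BED,x_scale=[1e6,10,.1]); print(f.x,f.fun.round(2))
```

```text
16.2 [ 477.16308465 -220.68905423  224.89365849] [ 0.88876591 -1.30169258 -0.13744022] 85.42650187394774
[(54, 29, 22), (-54, 29, 22)] [[286.0, 162.4], [284.2, 201.4]] dist [-1.1  -0.17] std 0.16 30 39
[(54, -29, 22), (-54, -29, 22)] [[308.7, 164.7], [304.9, 203.6]] dist [-0.38 -0.68] std 0.23 31 39
[(57, 25, 22), (57, -25, 22)] [[288.7, 164.0], [307.6, 164.8]] dist [-2.49 -1.37] std 0.14 14 19
[(-57, 25, 22), (-57, -25, 22)] [[285.8, 204.4], [304.0, 206.5]] dist [-1.81 -1.98] std 0.13 17 19
[(74, 15, 8), (63, 15, 8)] [[293.4, 154.5], [292.2, 158.6]] dist [-0.14 -0.98] std 0.21 4 4
[(74, -15, 8), (63, -15, 8)] [[305.8, 155.7], [304.7, 159.7]] dist [1.   0.21] std 0.17 4 4
[(89, 12, 0), (89, -12, 0)] [[295.4, 150.2], [304.4, 150.8]] dist [-1.67 -1.37] std 0.06 9 9
[(87, 15, 8), (78, 15, 8)] [[293.9, 149.7], [293.5, 153.0]] dist [ 0.   -0.14] std 0.07 4 4
[(87, -15, 8), (78, -15, 8)] [[305.5, 150.8], [305.6, 154.2]] dist [0.28 0.69] std 0.01 4 4
[ 5.69705139e+02  2.45183818e+01 -1.03706545e-01] [-0.31  0.01  0.31  0.31 -0.01 -0.31]
[ 5.71445846e+02  2.42832956e+01 -1.03706560e-01] [-0.31  0.01  0.31  0.31 -0.01 -0.31]
[ 5.73186534e+02  2.40482106e+01 -1.03706579e-01] [-0.31  0.01  0.31  0.31 -0.01 -0.31]
```

```bash
python3 -c "
from h import *
d=cv2.absdiff(cv2.imread('pics/top8.png',0),cv2.imread('pics/top0.png',0))
for n,(x,y) in dict(short=(212,212),drift=(216,140),weight=(256,125),red=(338,270),bin=(378,130)).items(): print(n,d[y-12:y+12,x-12:x+12].mean())
print(bot.finish_job())"
```

```text
short 6.503472222222222
drift 7.114583333333333
weight 5.480902777777778
red 3.9270833333333335
bin 5.163194444444445
the job is handed in; nothing more can be done
None
```

I loaded the long pad on the rest, block up, clamped between the spring stop and the lip, and handed the job in at about 16 s of the 45 s. By camera it sits about 1 mm off centre and square within half a degree; I moved nothing else, and the image check showed no sign of disturbance.

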